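# Rock the ball sorter's gate over and feed the other box

## Task

The seesaw gate of the ball sorter is tipped towards one of its two boxes. Press the raised end of the gate down with a fingertip so that it rocks over its pivot to the other side, and only then push the wooden peg of the stop aside so that all three wooden balls roll out and end in the box on the gate's new low side. Pinch and lift nothing, do not touch the balls, and leave the mug, the paint jar and the plaster head where they stand.

Things in the scene. Friction and masses are not known exactly. Their poses are not given: they have to be found in the camera images.
- sorter: Fixed wooden ball sorter, 265 x 480 mm. Origin: on the work surface under the gate's middle. x: away from the robot (turned by up to 0.35 rad), up the feeder; y: to its left, along the gate. Feeder: sloping channel 48 mm wide from x = 34 mm (floor 137 mm up) to 190 mm (161 mm up), side walls 22 mm. A ball leaving it drops into the middle of the gate and rolls off the low end into the box there.
- gate (a joint): Tilt of the seesaw gate, rad, at rest at -0.24 or 0.24. Positive: left (+y) end high, balls run to the right (-y) box; negative: the reverse. The gate is an open-ended wooden trough 240 x 60 mm, pivoting about the sorter's x axis 95 mm above the work surface. A 90 mm long steel weight on its robot side, mid-way, makes it top-heavy: past level it falls over and stays. Under 1 N on a pad rocks it.
- pad_left (a point): Middle of the upper face of the press pad at the gate's left (+y) end: a flat wooden tab, 45 mm along the gate, sticking out 52 mm from the trough's side towards the robot. It moves with the gate: about 151 mm above the work surface when that end is high, 105 mm when low.
- pad_right (a point): The same point on the press pad at the gate's right (-y) end.
- stop (a joint): Travel of the stop, m: 0 shut, 0.055 fully open. The stop is an upright aluminium plate across the feeder, at 60 mm along the sorter's x axis; it slides only towards the sorter's left (+y) with about 1.2 N of friction and stays where it is left. The balls run once it is open by about 40 mm.
- stop_peg (a point): Middle of the top of the stop's upright round wooden peg, 16 mm in diameter, 36 mm tall, top about 227 mm above the work surface. Push it sideways, from its right (-y) side towards the sorter's +y. It moves with the stop. The balls behind it reach no higher than 40 mm below the peg's top.
- box_left (a point): Middle of the inner floor of the left (+y) catch box, 15 mm above the work surface. Inside 100 x 120 mm; walls 55 mm above the work surface, the outer end wall 95 mm.
- box_right (a point): The same point of the right (-y) catch box.
- ball1_center (a point): Centre of a wooden ball, 32 mm in diameter, 12 g; number 1 in the row that waits in the feeder behind the stop.
- ball2_center (a point): Centre of a wooden ball, 32 mm in diameter, 12 g; number 2 in the row that waits in the feeder behind the stop.
- ball3_center (a point): Centre of a wooden ball, 32 mm in diameter, 12 g; number 3 in the row that waits in the feeder behind the stop.
- mug: Bystander: white mug, 82 mm wide, 90 mm tall, with a handle. Origin at the middle of its underside.
- paint_jar: Bystander: glass paint jar, 60 mm in diameter, 85 mm tall. Origin at the middle of its underside.
- plaster_head: Bystander: small plaster head on a 90 x 70 mm block, 135 mm tall. Origin at the middle of its underside.

How it is judged:
By the outcome, as a careful person would: the job done as asked, in the order asked, and still so for the second after the job is handed in, with the robot touching nothing.
It also fails if it takes over 42 s, if anything falls off the work surface, if the arm or the gripper's body presses on something with over 40 N, if the wrist force passes 120 N, or if a joint passes its speed limit or range.

## Robot

A 6-joint arm with a two-finger parallel gripper is mounted at the origin on the work surface. World frame = base frame: x ahead of the robot, y to its left, z up, the work surface at z = 0. Lengths are in m, angles in rad, forces in N, time in s.
With the tool pointing down it reaches from about 0.35 to 0.975 m from the base axis. Payload 7.1 kg.
Tool frame: the origin (TCP) lies midway between the tips of the shut fingers; the grasp point (between the pads) lies 19 mm behind it; z points along the fingers, y is the direction in which the jaws open and shut (so a half turn about z gives the same grasp; the last joint's range is limited). The gripper opens to 88 mm and grips with 3 to 60 N. Pads are 20 mm wide; open, the fingers measure 115 mm over their backs; the gripper's body (75 mm by 178 mm) begins 61 mm behind the grasp point.
Start: joints at [-1.188, 0.423, 1.63, -0, 1.089, -0.019], TCP at [0.244, -0.575, 0.223] pointing down, gripper open.
Joint ranges: [-3, 3], [-0.9, 2.11], [0.09, 2.58], [-1.31, 4.45], [0.11, 2.69], [-2.54, 2.54]. Speed limits (rad/s): [2.39, 2.39, 3.01, 3.14, 3.14, 3.14].

## Interface

Orientations are given as a unit quaternion [w, x, y, z].
In Python, from workcell import * gives the robot as it stands.
- The arm moves only by the tool apply_moves, never from a script. Its argument "commands" is a list of rows, each a list of 6 numbers: the shift along the tool's x, y, z in cm, then the turn, a rotation vector about the tool's x, y, z in rad. A call has exactly 5 rows; each row shifts and turns the commanded pose from where the row before left it, along the tool's axes as they then stand; what a row does not reach is not made up. A row lasts 1/12 s, in which the tool goes at most 41.7 mm and 7.16 degrees, less where a joint would pass 70% of its speed; a pose out of reach is approached as far as the arm can. A call is refused whole if a number of a shift passes 4.17 or a number of a turn 0.125, either way. A call with a gripper value outside its range is refused whole. "jaw" is the opening, from 0 (shut) to 1 (fully open), set as the call begins (left out, the last holds). The fingers move at their own pace and stop on an object; the grip force is fixed at half the most. Time passes only in rows, so rows that do not move let the fingers close, or fill a call up. It gives the time, the measured TCP pose, the force and the opening at its end, in the units of the state.
- get_state(): the state, without advancing time (a new reading comes with each control period).
- grab_frame(name): name is "scene" or "side" or "wrist"; returns the picture (384x512x3 uint8, red, green, blue); there is no depth.
- get_calibration(name): a dict with "camera_matrix" (3x3 intrinsics, pixels), "R" (3x3) and "t" (3): a world point X has camera coordinates R X + t. Camera axes: x right, y down, z forward; pixel columns grow to the right and rows downward; lengths in m; the calibration is good to about 2 mm. A picture is of the moment at which its call begins: read the wrist's pose just before it. get_calibration takes no time and is no camera call; for the wrist camera it gives the pose at the moment of the call.
- sign_off(): hands the job in, once; it reports no verdict.
The state is a dict: "time": time; "joint_positions": joint angles; "qd": joint speeds; "effort": joint torques, N m; "ee_pos": TCP position; "tool_rot": TCP orientation; "ft_force": force on the tool from outside, world axes, zero at the start; "torque": the same for the moment, N m; "grip_width": finger opening in m.
Only numpy, scipy, OpenCV 4.12 (cv2) and the standard library are available. Lean on these libraries where they do the work, as an engineer would, in place of code of your own. Each camera call takes 0.05 s, during which the arm holds its last target.

## Working session

There is one attempt and no reset: what is moved stays moved. The work goes in short steps, Python scripts to look and compute and a tool call to move; the robot and the scene stay as the last step left them, time stands still between calls to the robot, and variables do not carry over. Pictures are saved under pics/ and viewed, and the job is handed in when it is done.

Besides the shell and the picture viewer there is one more tool, called after "Call:" as name(argument=value, ...) on one line, values as JSON. apply_moves: Moves the arm, as the interface text tells. Its arguments: {"type":"object","properties":{"commands":{"type":"array","items":{"type":"array","items":{"type":"number"}}},"jaw":{"type":"number"}},"required":["commands"]}

```bash
mkdir -p pics; ls; python3 - <<'E'
from workcell import *
import cv2
s=get_state();print(s)
for n in ("scene","side","wrist"):
    c=get_calibration(n);print(n,c)
    f=grab_frame(n);cv2.imwrite(f"pics/{n}0.png",f[:,:,::-1])
E
```

```text
pics
{'time': 0.0, 'joint_positions': array([-1.18801121e+00,  4.23811944e-01,  1.63069387e+00,  9.90691201e-06,
        1.08856916e+00, -1.89858169e-02]), 'qd': array([ 0.00012912, -0.00045393,  0.00162901,  0.00087684,  0.00191225,
       -0.00059679]), 'effort': array([-3.18892780e-04, -5.44608843e+01, -2.73673904e+01,  6.44085975e-02,
        2.27271288e-02, -1.47124433e-04]), 'ee_pos': array([ 0.24423451, -0.57470658,  0.22191821]), 'tool_rot': array([-7.29726718e-04,  9.79890469e-01,  1.99534759e-01, -1.29760180e-04]), 'ft_force': array([-0.78191579,  0.0642289 ,  0.18173007]), 'torque': array([ 0.01320224, -0.02721562, -0.03056198]), 'grip_width': 0.08797547888992545}
scene {'camera_matrix': array([[398.72818071,   0.        , 252.76375708],
       [  0.        , 398.72818071, 195.27151688],
       [  0.        ,   0.        ,   1.        ]]), 'R': array([[ 0.52460411,  0.85132218, -0.0064086 ],
       [ 0.57452347, -0.35956947, -0.73527722],
       [-0.62826214,  0.38204756, -0.67773619]]), 't': array([-0.30630613, -0.22550374,  1.53047829])}
side {'camera_matrix': array([[352.42710546,   0.        , 250.20979643],
       [  0.        , 352.42710546, 190.09109663],
       [  0.        ,   0.        ,   1.        ]]), 'R': array([[-0.90776929, -0.41945677,  0.00330672],
       [-0.30897583,  0.66329823, -0.68159327],
       [ 0.28370557, -0.61975114, -0.73172377]]), 't': array([0.52217693, 0.29158151, 1.02453302])}
wrist {'camera_matrix': array([[314.72089903,   0.        , 261.95429729],
       [  0.        , 314.72089903, 190.81254362],
       [  0.        ,   0.        ,   1.        ]]), 'R': array([[ 0.38994293, -0.92083798, -0.00138936],
       [-0.88429641, -0.37488881,  0.27834914],
       [-0.25683531, -0.10731167, -0.96047896]]), 't': array([-0.62374497, -0.03194309,  0.39153351])}
```

View pics/scene0.png

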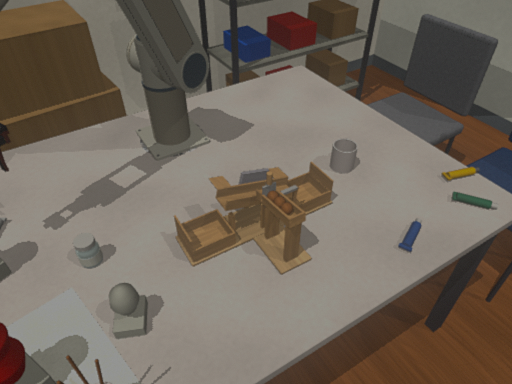

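View pics/side0.png

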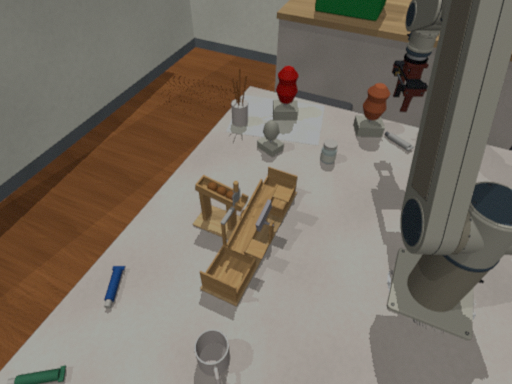

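View pics/wrist0.png

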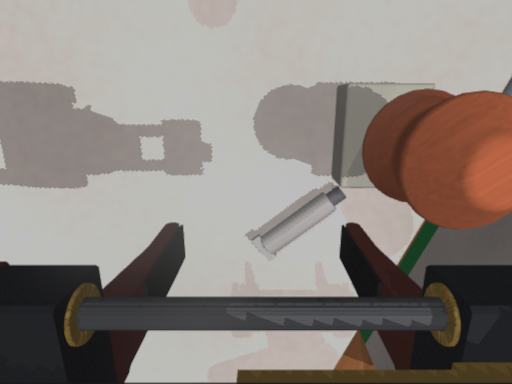

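The scene view has the sorter at about (265,210) and the side view at about (245,235). The mug, jar and plaster head all stand clear of it. I'll enlarge the sorter in both views.

```bash
python3 - <<'E'
import cv2
a=cv2.imread("pics/scene0.png")[145:285,165:350];cv2.imwrite("pics/sc_z.png",cv2.resize(a,None,fx=4.2,fy=4.2,interpolation=cv2.INTER_CUBIC))
a=cv2.imread("pics/side0.png")[160:305,185:310];cv2.imwrite("pics/si_z.png",cv2.resize(a,None,fx=4,fy=4,interpolation=cv2.INTER_CUBIC))
E
```

```text
(no output)
```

View pics/sc_z.png

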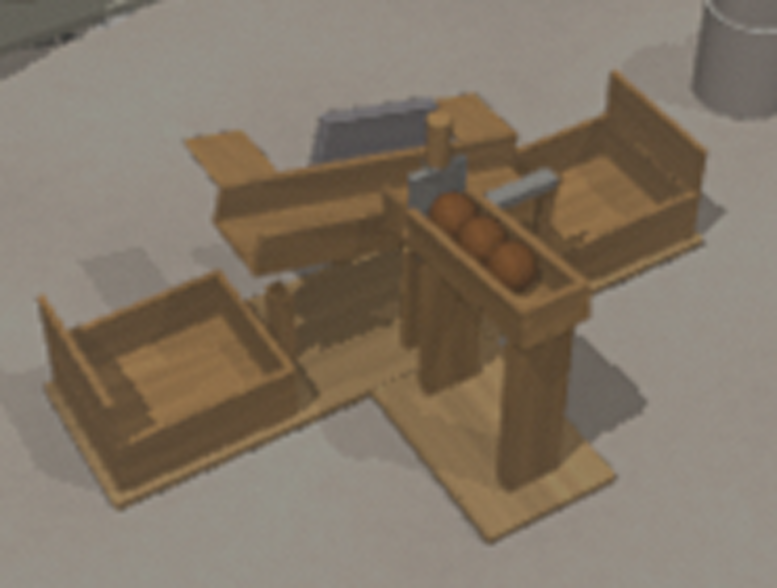

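View pics/si_z.png

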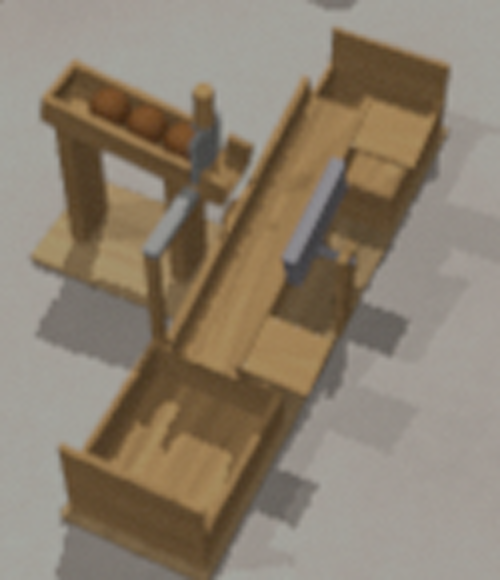

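Scene crop: the -y pad is centred near (230,157), the +y pad near (478,115) and the peg top near (440,117). Side crop: the -y pad is near (390,130), the +y pad near (288,355) and the peg top near (204,88). I'll triangulate these.

```bash
cat > h.py <<'E'
from workcell import *
import numpy as np,cv2
C={n:get_calibration(n) for n in("scene","side")}
P={n:c["camera_matrix"]@np.c_[c["R"],c["t"]] for n,c in C.items()}
def tri(a,b):
    X=cv2.triangulatePoints(P["scene"],P["side"],np.array(a,float).reshape(2,1),np.array(b,float).reshape(2,1))[:,0];X=X[:3]/X[3]
    r=[]
    for n,u in(("scene",a),("side",b)):
        p=P[n]@np.r_[X,1];r.append(np.round(p[:2]/p[2]-u,1))
    return X,r
def ray(n,u,z):
    c=C[n];d=c["R"].T@np.linalg.inv(c["camera_matrix"])@np.r_[u,1];o=-c["R"].T@c["t"];return o+d*(z-o[2])/d[2]
def proj(n,X):
    p=P[n]@np.r_[X,1];return p[:2]/p[2]
sc=lambda u,v:(165+(u+.5)/4.2-.5,145+(v+.5)/4.2-.5)
si=lambda u,v:(185+(u+.5)/4-.5,160+(v+.5)/4-.5)
E
python3 - <<'E'
from h import *
np.set_printoptions(precision=4,suppress=True)
pts={"peg":((440,117),(204,88)),
"padR_outer_robot":((185,140),(420,165)),"padR_inner_robot":((240,130),(355,150)),
"padL_a(out,robot)":((480,95),(305,392)),"padL b (in,robot)":((440,97),(333,350)),"padLc(out,trough)":((517,130),(240,375)),
"ball1":((454,212),(182,138)),"ball3":((514,265),(109,104)),
"boxLtopcorner":((615,72),(208,525)),"boxRtopcorner":((42,298),(335,32)),"boxRtop2":((110,400),(335,32)),
}
for k,(a,b) in pts.items(): print(k,*tri(sc(*a),si(*b)))
print([ray("side",si(*p),.13) for p in[(355,95),(448,68)]])
# base plate corners z~? scene
for p in[(120,505),(703,240),(490,540),(613,478)]:print(p,ray("scene",sc(*p),.0))
E
```

```text
peg [0.6047 0.0381 0.226 ] [array([-0.1, -0. ]), array([-0.1,  0. ])]
padR_outer_robot [ 0.4524 -0.0534  0.1331] [array([3.6, 1.8]), array([ 4.1, -2.5])]
padR_inner_robot [ 0.4938 -0.0283  0.1588] [array([4.8, 2.2]), array([ 5.4, -3.1])]
padL_a(out,robot) [0.4689 0.1647 0.0977] [array([-0.5, -0.2]), array([-0.7,  0.3])]
padL b (in,robot) [0.4635 0.1315 0.107 ] [array([-0.9, -0.3]), array([-1.2,  0.5])]
padLc(out,trough) [0.5152 0.1676 0.0948] [array([0.1, 0. ]), array([ 0.1, -0. ])]
ball1 [0.6247 0.0376 0.1636] [array([0.1, 0. ]), array([ 0.1, -0. ])]
ball3 [0.6882 0.0367 0.1711] [array([-0.3, -0.1]), array([-0.3,  0.1])]
boxLtopcorner [0.4884 0.2767 0.0853] [array([-0.3, -0.1]), array([-0.4,  0.1])]
boxRtopcorner [ 0.56   -0.1874  0.1346] [array([10.3,  5.1]), array([ 9.1, -6.1])]
boxRtop2 [ 0.5915 -0.1899  0.092 ] [array([0.3, 0.2]), array([ 0.3, -0.2])]
[array([ 0.5348, -0.0896,  0.13  ]), array([ 0.4772, -0.1504,  0.13  ])]
(120, 505) [ 0.5969 -0.1976  0.    ]
(703, 240) [0.6042 0.2812 0.    ]
(490, 540) [ 0.7456 -0.0108  0.    ]
(613, 478) [0.7475 0.0854 0.    ]
```

```bash
python3 - <<'E'
from h import *
np.set_printoptions(precision=4,suppress=True)
th=-0.015;O=np.array([.545,.042,0]);R=np.array([[np.cos(th),-np.sin(th),0],[np.sin(th),np.cos(th),0],[0,0,1]])
W=lambda l:O+R@np.array(l)
ims={n:cv2.imread(f"pics/{n}0.png") for n in("scene","side")}
def draw(poly,col):
    for n in ims:
        off,f=((165,145),4.2) if n=="scene" else ((185,160),4)
        p=np.array([(np.array(proj(n,W(q)))-off+.5)*f for q in poly]).astype(int)
        cv2.polylines(Z[n],[p],True,col,1)
Z={"scene":cv2.imread("pics/sc_z.png"),"side":cv2.imread("pics/si_z.png")}
for s,z in((1,.105),(-1,.151)):
    sl=np.tan(-.24)
    draw([(x,s*.104+dy,z+dy*sl) for x,dy in((-.082,-.022),(-.082,.022),(-.03,.022),(-.03,-.022))],(0,0,255))
draw([(.06,0,.227),(.06,0,.191)],(0,255,0))
draw([(.034,-.024,.159),(.034,.024,.159),(.19,.024,.183),(.19,-.024,.183)],(255,0,0))
for s in(1,-1): draw([(x,s*.24,.095) for x in(-.06,.06)],(255,0,255))
for n in Z: cv2.imwrite(f"pics/ov_{n}.png",Z[n])
print(W((-.056,-.104,.151)),W((.06,0,.227)))
E
```

```text
[ 0.4874 -0.0611  0.151 ] [0.605  0.0411 0.227 ]
```

View pics/ov_scene.png

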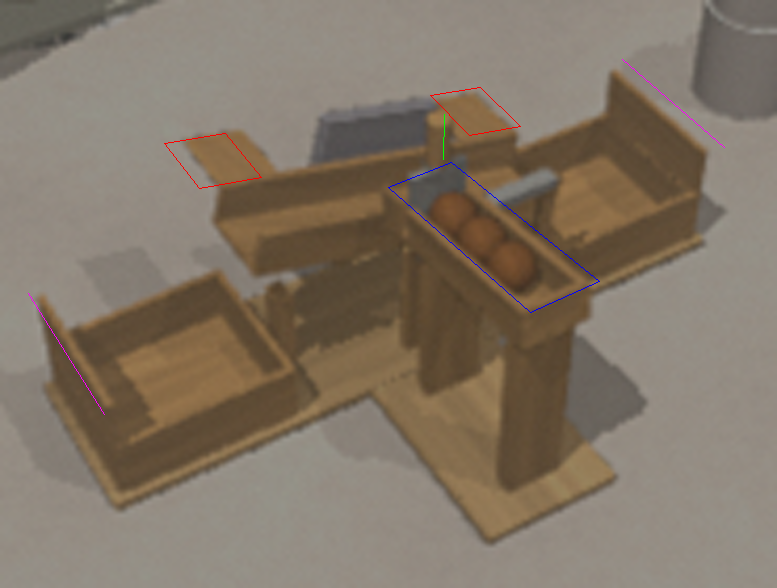

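View pics/ov_side.png

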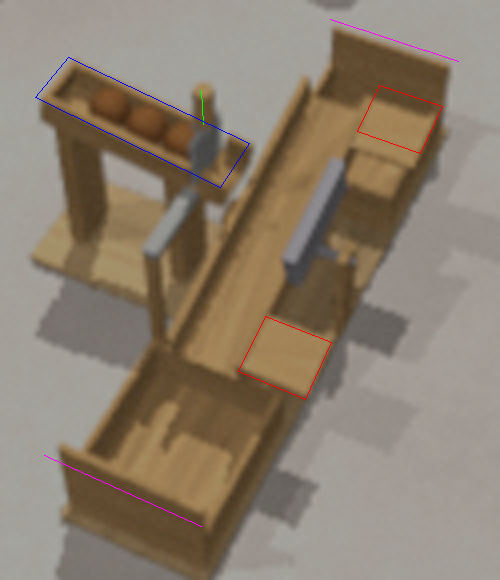

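The overlay fits to a few mm. The right (-y) pad is the raised one, at about (0.488,-0.057,0.151), so the gate is at negative tilt. Peg top is about (0.605,0.039,0.226), and the sorter's yaw is near 0. I'll press the right pad first, so I close the fingers and approach.

Call:
apply_moves(commands=[[1,-0.9,-0.3,0,0,0],[2.1,-1.9,-0.3,0,0,0],[2.1,-1.9,-0.3,0,0,0],[2.1,-1.9,-0.3,0,0,0],[2.1,-1.9,-0.3,0,0,0]], jaw=0)

```text
time: 0.57
ee_pos: [0.2981, -0.4581, 0.2378]
tool_rot: [-0.0, 0.98, 0.199, 0.0]
ft_force: [0.4, 0.1, 0.9]
grip_width: 0.058
```

Call:
apply_moves(commands=[[2.1,-1.9,0,0,0,0],[2.1,-1.9,0,0,0,0],[2.1,-1.9,0,0,0,0],[2.1,-1.9,0,0,0,0],[2.1,-1.9,0,0,0,0]])

```text
time: 0.98
ee_pos: [0.3574, -0.3295, 0.2378]
tool_rot: [-0.0, 0.98, 0.2, 0.0]
ft_force: [0.3, 0.7, 1.0]
grip_width: 0.0246
```

Call:
apply_moves(commands=[[2.1,-1.9,0,0,0,0],[2.1,-1.9,0,0,0,0],[2.1,-1.9,0,0,0,0],[2.1,-1.9,0,0,0,0],[2.1,-1.9,0,0,0,0]])

```text
time: 1.4
ee_pos: [0.4166, -0.2011, 0.2379]
tool_rot: [-0.0, 0.98, 0.2, 0.0]
ft_force: [0.0, 0.7, -0.7]
grip_width: 0.0008
```

Call:
apply_moves(commands=[[0,0,0,0,0,0.1],[0,0,0,0,0,0.1],[0,0,0,0,0,0.1],[0,0,0,0,0,0.1],[0,0,0,0,0,0]])

```text
time: 1.82
ee_pos: [0.4164, -0.2023, 0.2378]
tool_rot: [-0.0, 1.0, -0.001, -0.0]
ft_force: [0.3, 0.1, -0.4]
grip_width: 0.0004
```

Call:
apply_moves(commands=[[1.4,-2.8,0,0,0,0],[1.4,-2.8,0,0,0,0],[1.4,-2.8,0,0,0,0],[1.0,-2.8,0,0,0,0],[1.0,-2.8,0,0,0,0]])

```text
time: 2.23
ee_pos: [0.4785, -0.0614, 0.2378]
tool_rot: [-0.0, 1.0, 0.003, 0.0]
ft_force: [-0.4, -0.1, 0.6]
grip_width: 0.0005
```

Call:
apply_moves(commands=[[0,0,1.4,0,0,0],[0,0,1.4,0,0,0],[0,0,1.4,0,0,0],[0,0,1.0,0,0,0],[0,0,0,0,0,0]])

```text
time: 2.65
ee_pos: [0.4768, -0.0626, 0.1839]
tool_rot: [-0.0, 1.0, 0.002, -0.002]
ft_force: [-0.2, -1.2, -0.5]
grip_width: 0.0005
```

```bash
python3 - <<'E'
from h import *
print(get_state()["ee_pos"])
a=grab_frame("scene")[...,::-1][120:260,165:350];b=grab_frame("side")[...,::-1][140:305,185:330]
a=cv2.resize(a,None,fx=3,fy=3);b=cv2.resize(b,(0,0),fx=2.54,fy=2.54)[:420]
b=cv2.resize(b,(0,0),fx=.66,fy=.66) if 0 else b
o=np.zeros((560,800,3),np.uint8);o[:a.shape[0],:425]=a[:,:425];o[:b.shape[0],430:430+b.shape[1]]=b[:,:370]
cv2.imwrite("pics/s1.png",o)
E
```

```text
[ 0.47683006 -0.06258819  0.18392987]
```

View pics/s1.png

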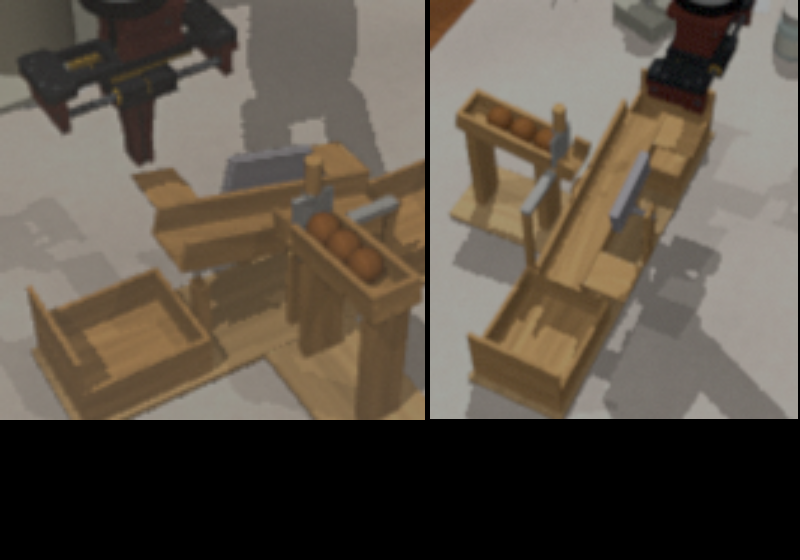

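The fingertip shows at crop (140,160), up-left of the pad at about (165,185). I'll check that its projection, lowered to pad height, falls on the pad.

```bash
python3 - <<'E'
from h import *
for z in(.184,.152):
  print(z,[ ((proj("scene",(x,y,z))-[165,120])*3).round(), ] if 0 else [(((proj("scene",(x,y,z))-[165,120])*3).round(),((proj("side",(x,y,z))-[185,140])*2.54+[430,0]).round()) for x,y in((.4768,-.0626),(.488,-.056),(.485,-.05))])
E
```

```text
0.184 [(array([141., 155.]), array([693., 108.])), (array([153., 159.]), array([683., 109.])), (array([158., 155.]), array([683., 113.]))]
0.152 [(array([144., 182.]), array([691., 127.])), (array([156., 186.]), array([681., 127.])), (array([160., 182.]), array([681., 131.]))]
```

The target falls near the pad's outer edge, so I shift it +0.7 cm in x and +0.9 cm in y, then press down.

Call:
apply_moves(commands=[[0.4,-0.5,0,0,0,0],[0.3,-0.4,0,0,0,0],[0,0,0.8,0,0,0],[0,0,0.8,0,0,0],[0,0,0.8,0,0,0]])

```text
time: 3.17
ee_pos: [0.4854, -0.054, 0.161]
tool_rot: [0.0, 1.0, 0.001, 0.0]
ft_force: [-0.8, 0.8, 0.1]
grip_width: 0.0006
```

Call:
apply_moves(commands=[[0,0,0.6,0,0,0],[0,0,0.6,0,0,0],[0,0,0.6,0,0,0],[0,0,0.6,0,0,0],[0,0,0.6,0,0,0]])

```text
time: 3.58
ee_pos: [0.4854, -0.0542, 0.131]
tool_rot: [-0.0, 1.0, 0.001, -0.0]
ft_force: [0.4, -0.1, 0.3]
grip_width: 0.0005
```

```bash
cat > v.py <<'E'
from h import *
import sys
s=get_state();print(s["time"],s["ee_pos"],s["ft_force"])
a=grab_frame("scene")[...,::-1][120:260,165:350];b=grab_frame("side")[...,::-1][140:305,185:330]
a=cv2.resize(a,None,fx=3,fy=3);b=cv2.resize(b,(0,0),fx=2.54,fy=2.54)[:420]
o=np.zeros((420,800,3),np.uint8);o[:a.shape[0],:425]=a[:,:425];o[:b.shape[0],430:430+b.shape[1]]=b[:,:370]
cv2.imwrite(sys.argv[1],o)
E
python3 v.py pics/s2.png
```

```text
3.5833 [ 0.48537134 -0.05415866  0.13100472] [ 0.40781299 -0.10425498  0.28667338]
```

View pics/s2.png

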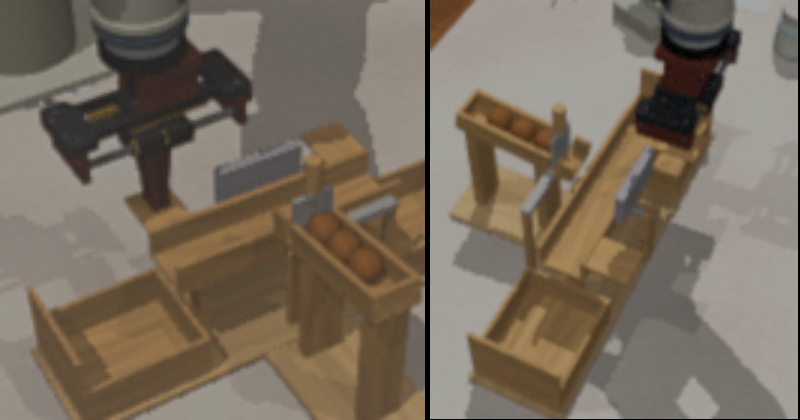

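The tip sits on the right pad at crop (155,205) and the gate is close to level. I'll keep pressing past level.

Call:
apply_moves(commands=[[0,0,0.4,0,0,0],[0,0,0.4,0,0,0],[0,0,0.4,0,0,0],[0,0,0.3,0,0,0],[0,0,0,0,0,0]])

```text
time: 4.1
ee_pos: [0.485, -0.054, 0.1161]
tool_rot: [-0.0, 1.0, 0.001, -0.0]
ft_force: [0.6, -0.0, 0.3]
grip_width: 0.0005
```

```bash
python3 v.py pics/s3.png
```

```text
4.1 [ 0.48502412 -0.05401386  0.11606871] [ 0.55794636 -0.03252921  0.3110426 ]
```

View pics/s3.png

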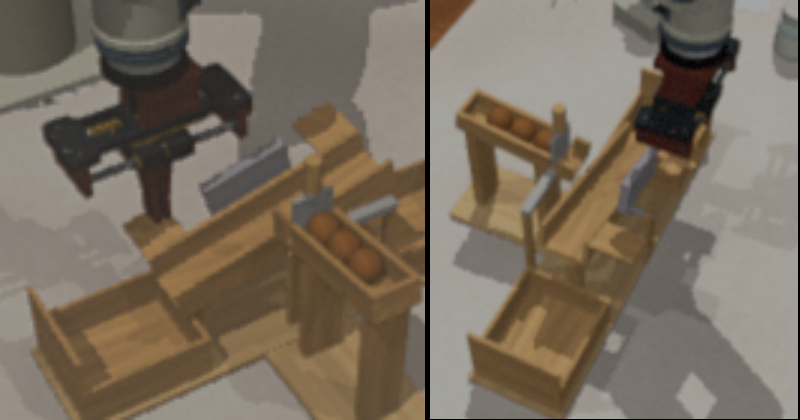

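The gate has rocked: the right end is low and the left end high. Next I rise, move to the right of the peg and push it.

Call:
apply_moves(commands=[[0,0,-1.5,0,0,0],[0,0,-3,0,0,0],[0,0,-3,0,0,0],[0,0,-3,0,0,0],[0,0,-2.5,0,0,0]])

```text
time: 4.62
ee_pos: [0.4857, -0.0541, 0.249]
tool_rot: [0.0, 1.0, 0.001, 0.001]
ft_force: [1.1, -0.4, -0.8]
grip_width: 0.0005
```

Call:
apply_moves(commands=[[2.4,-0.6,0,0,0,0],[2.4,-0.7,0,0,0,0],[2.4,-0.7,0,0,0,0],[2.4,-0.7,0,0,0,0],[2.4,-0.7,0,0,0,0]])

```text
time: 5.03
ee_pos: [0.6065, -0.0195, 0.2471]
tool_rot: [0.0, 1.0, 0.001, 0.0]
ft_force: [0.5, -0.1, -0.0]
grip_width: 0.0004
```

Call:
apply_moves(commands=[[0,0,1,0,0,0],[0,0,1,0,0,0],[0,0,1,0,0,0],[0,0,0.9,0,0,0],[0,0,0,0,0,0]])

```text
time: 5.45
ee_pos: [0.6029, -0.0201, 0.2051]
tool_rot: [-0.0, 1.0, 0.001, -0.002]
ft_force: [-1.4, -0.1, -0.8]
grip_width: 0.0006
```

```bash
python3 v.py pics/s4.png
```

```text
5.45 [ 0.60291232 -0.02007653  0.20506157] [-1.39488139 -0.11096678 -0.76331147]
```

View pics/s4.png

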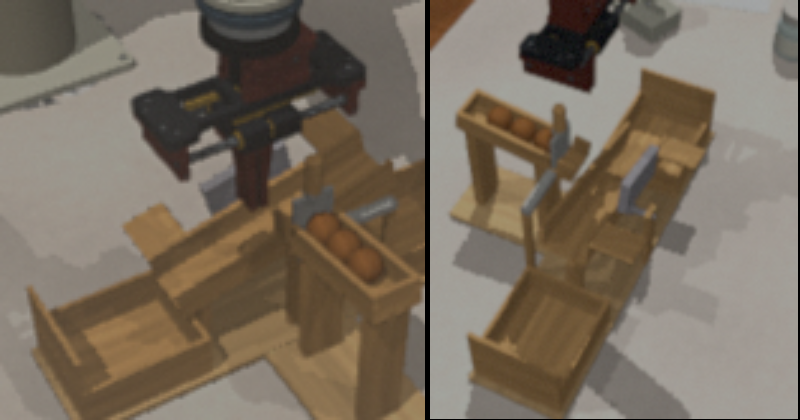

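The gate rests tipped right, and the fingertip at crop (250,200) is to the right of the peg at (313,170). Pushing the peg now.

Call:
apply_moves(commands=[[0,-1,0,0,0,0],[0,-1,0,0,0,0],[0,-1,0,0,0,0],[0,-1,0,0,0,0],[0,-1,0,0,0,0]])

```text
time: 5.97
ee_pos: [0.6055, 0.0314, 0.2082]
tool_rot: [0.0, 1.0, 0.001, 0.001]
ft_force: [0.2, -1.6, 1.2]
grip_width: 0.0003
```

```bash
python3 v.py pics/s5.png
```

```text
5.9667 [0.60552504 0.03137459 0.20816664] [ 0.20004815 -1.57569467  1.1818563 ]
```

View pics/s5.png

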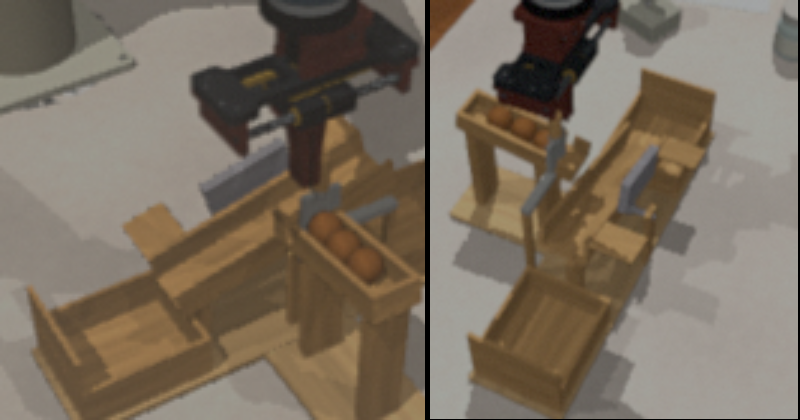

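The force is about 1.6 N and the peg has moved roughly a centimetre. I'll continue to nearly full travel.

Call:
apply_moves(commands=[[0,-0.9,0,0,0,0],[0,-0.9,0,0,0,0],[0,-0.9,0,0,0,0],[0,-0.9,0,0,0,0],[0,-0.3,0,0,0,0]])

```text
time: 6.48
ee_pos: [0.6053, 0.0705, 0.2077]
tool_rot: [-0.0, 1.0, 0.001, 0.0]
ft_force: [1.3, -1.9, 1.0]
grip_width: 0.0005
```

```bash
python3 v.py pics/s6.png
```

```text
6.4833 [0.60525497 0.07051383 0.20767898] [ 1.31162232 -1.85662589  1.00699237]
```

View pics/s6.png

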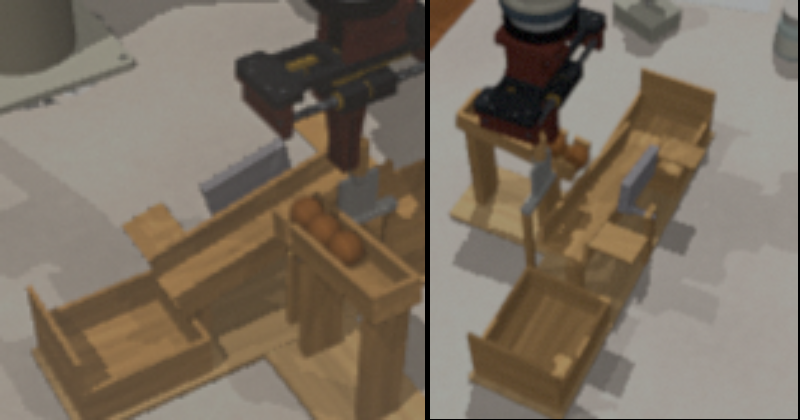

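The stop is open and the balls are rolling at crop (305,210). I'll hold, then back off and rise.

Call:
apply_moves(commands=[[0,0,0,0,0,0],[0,0,0,0,0,0],[0,0,0,0,0,0],[0,0,0,0,0,0],[0,0,0,0,0,0]])

```text
time: 7.0
ee_pos: [0.6051, 0.0689, 0.2076]
tool_rot: [-0.0, 1.0, 0.001, -0.0]
ft_force: [0.0, -0.2, 0.2]
grip_width: 0.0006
```

Call:
apply_moves(commands=[[0,0,0,0,0,0],[0,0,0,0,0,0],[0,0,0,0,0,0],[0,0,0,0,0,0],[0,0,0,0,0,0]])

```text
time: 7.42
ee_pos: [0.6052, 0.0691, 0.2077]
tool_rot: [-0.0, 1.0, 0.001, 0.0]
ft_force: [0.2, -0.4, 0.4]
grip_width: 0.0002
```

```bash
python3 v.py pics/s7.png
```

```text
7.4167 [0.6052018  0.06911228 0.20769755] [ 0.15245401 -0.42879878  0.39587139]
```

View pics/s7.png

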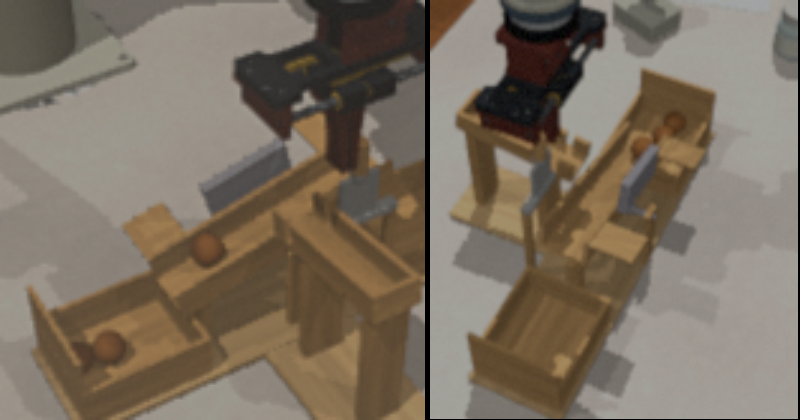

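Two balls are in the right box near (80-110,350), and the third is on the gate at (207,248), rolling toward it. I'll back off -y from the peg and rise.

Call:
apply_moves(commands=[[0,1,0,0,0,0],[0,1,-0.5,0,0,0],[0,0,-3,0,0,0],[0,0,-3,0,0,0],[0,0,-3,0,0,0]])

```text
time: 7.93
ee_pos: [0.6049, 0.0478, 0.3038]
tool_rot: [0.0, 1.0, 0.0, -0.001]
ft_force: [0.3, -0.2, 0.8]
grip_width: 0.0005
```

Call:
apply_moves(commands=[[0,0,-2,0,0,0],[0,0,0,0,0,0],[0,0,0,0,0,0],[0,0,0,0,0,0],[0,0,0,0,0,0]])

```text
time: 8.35
ee_pos: [0.6043, 0.0487, 0.321]
tool_rot: [0.0, 1.0, 0.001, -0.001]
ft_force: [0.3, -0.4, -0.4]
grip_width: 0.0003
```

Call:
apply_moves(commands=[[0,0,0,0,0,0],[0,0,0,0,0,0],[0,0,0,0,0,0],[0,0,0,0,0,0],[0,0,0,0,0,0]])

```text
time: 8.77
ee_pos: [0.6052, 0.0492, 0.3224]
tool_rot: [-0.0, 1.0, 0.001, -0.0]
ft_force: [0.4, 0.4, 0.3]
grip_width: 0.0004
```

```bash
python3 v.py pics/s8.png; python3 -c "
from h import *
cv2.imwrite('pics/s8f.png',grab_frame('scene')[...,::-1])"
```

```text
8.7667 [0.60519561 0.0491803  0.32244323] [0.39802358 0.40467993 0.27979538]
```

View pics/s8.png

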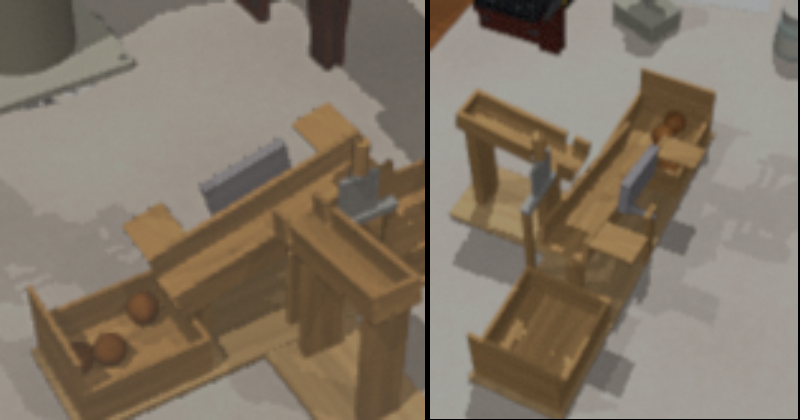

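View pics/s8f.png

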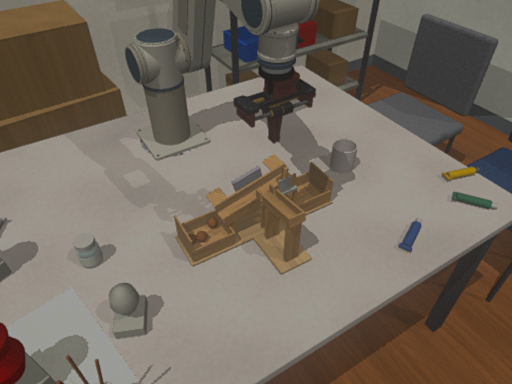

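All three balls are in the right box, at crop (80,355), (110,348) and (143,307). The feeder is empty, the bystanders haven't moved and the arm is clear, so I'm handing in.

```bash
python3 -c "
from workcell import *
print(sign_off())"
```

```text
the job is handed in; nothing more can be done
None
```

The job is done and handed in at about 9 s: all three balls ended in the right (-y) box, the gate's new low side.

- **Gate:** I pressed the raised right pad down with the shut fingertips until the gate rocked over. The pictures after that show it resting right end low.
- **Stop:** Only then did I push the peg about 5 cm to the left, with about 2 N. The balls rolled out over the gate into the right box.
- **Last checks:** The pictures showed three balls in the right box (one partly hidden by the end wall) and an empty feeder. The mug, jar and plaster head were where they stood at the start. The arm was clear of everything, 10 cm above the peg.
- **One disagreement:** My first estimate of the right pad's position was about 1 cm too far out. I corrected it from the pictures before pressing.

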